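Draw the spring-catch bolt of the tackle chest

ROBOT

A 7-joint arm with a two-finger parallel gripper is mounted at the origin on the work surface. World frame = base frame: x ahead of the robot, y to its left, z up, the work surface at z = 0. Lengths are in m, angles in rad, forces in N, time in s.
With the tool pointing down it reaches from about 0.4 to 0.85 m from the base axis. Payload 10.4 kg.
Tool frame: the origin (TCP) lies at the very end of the fingers, on their centre line; the grasp point (between the pads) lies 19 mm behind it; z points along the fingers, y is the direction in which the jaws open and shut (so a half turn about z gives the same grasp; the last joint's range is limited). The gripper opens to 85 mm and grips with 20 to 120 N. Pads are 22 mm wide; open, the fingers measure 114 mm over their backs; the gripper's body (76 mm by 85 mm) begins 54 mm behind the grasp point. The pads swing forward as they close: fully open they stand 13 mm farther back than shut.
Start: joints at [1.142, 0.332, -0.065, 1.46, 0.022, 1.35, -0.088], TCP at [0.247, -0.574, 0.206] pointing down, gripper open.
Joint ranges: [-2.6, 2.6], [-0.5, 2.12], [-1.47, 1.34], [0.16, 2.42], [-1.27, 4.41], [0.06, 2.06], [-2.6, 2.6]. Speed limits (rad/s): [2.22, 2.22, 2.79, 2.79, 3.14, 3.14, 3.14].

INTERFACE

Orientations are given as a unit quaternion [x, y, z, w].
In Python, from workcell import get_obs, camera, camera_info, hand_in gives the robot as it stands.
- The arm moves only by the tool move_arm, never from a script. Its argument "moves" is a list of rows, each a list of 3 entries, a list of its own where there are three numbers: the shift along the tool's x, y, z in units of 25 mm (1.0 is 25 mm), then the turn, a rotation vector about the tool's x, y, z in degrees, then the opening, from 0 (shut) to 1 (fully open). A call has 1 to 5 rows; each row shifts and turns the commanded pose from where the row before left it, along the tool's axes as they then stand; what a row does not reach is not made up. A row lasts 1/8 s, in which the tool goes at most 62.5 mm and 10.7 degrees, less where a joint would pass 70% of its speed; a pose out of reach is approached as far as the arm can. A call is refused whole if a number of a shift passes 1 or a number of a turn 10.7, either way. A call with a gripper value outside its range is refused whole. The fingers move at their own pace and stop on an object; "squeeze" is the grip in N (left out, the last holds). Time passes only in rows, so rows that do not move let the fingers close. It gives the time, the measured TCP pose, the force and the opening at its end, in the units of the state.
- get_obs(): the state, without advancing time (a new reading comes with each control period).
- camera(name): name is "side" or "top"; returns the picture (400x640x3 uint8, red, green, blue); there is no depth.
- camera_info(name): a dict with "fx", "fy", "cx", "cy" (pixels), "origin" and "rotation" of the camera in the world. Camera axes: x right, y down, z forward; pixel columns grow to the right and rows downward; lengths in m; the calibration is good to about 2 mm. A picture is of the moment at which its call begins. camera_info takes no time and is no camera call.
- hand_in(): hands the job in, once; it reports no verdict.
The state is a dict: "clock": time; "joint_pos": joint angles; "joint_velocities": joint speeds; "tau": joint torques, N m; "position": TCP position; "ee_rot": TCP orientation; "ft_force": force on the tool from outside, world axes, zero at the start; "torque": the same for the moment, N m; "grip_width": opening from 0.0 (shut) to 1.0 (fully open).
Only numpy, scipy, OpenCV 4.12 (cv2) and the standard library are available. Lean on these libraries where they do the work, as an engineer would, in place of code of your own. Each camera call takes 0.05 s, during which the arm holds its last target. There are 200 camera calls.

TASK

Unbolt the tackle chest. With one fingertip hold the spring catch down flat, and keep it held down while the other fingertip pushes the bolt by its handle all the way back, out of the keeper to the end of its travel. Then let go so that the catch springs up again behind the handle, and take the hand clear, with the loose tackle left where it lies.

Things in the scene. Friction and masses are not known exactly. Their poses are not given: they have to be found in the camera images.
- chest: Low pine chest, 412 x 246 mm, 110 mm high, fixed; origin under its centre. x = level direction in which the bolt is drawn back, z up. On its top lies the bolt's steel back plate (200 x 76 mm), top 114 mm up, from 57 mm to -x to 142 mm to +x. The lid is the part on the +x side of the seam at x = -62 mm; the other part is a fixed deck with the keeper. All bolt parts are bare grey steel.
- handle (a point): Handle of the bolt: a flat arm (12 mm along x, 10 mm high) across the round bar, with an upright stud 14 mm thick. Point on the stud's axis at half the arm's height, 136 mm above the slate; axes as the chest's. Arm underside 5 mm below, stud top 17 mm above. The arm reaches 11 mm to +y and 35 mm to -y, to the bar; bar and saddles lie 24 to 46 mm to -y. On its -x side the stud's line is free for 50 mm.
- bolt (a joint): How far the bolt has been drawn back towards +x, in m: 0 = shot home in the keeper (the stud is then at chest x 0, y 20 mm), 0.034 = fully back at its stop. About 2.5 N of friction; it stays where it is left. While the catch is up, its tooth stops the arm after 3 to 4 mm.
- catch_pad (a point): Point on the upper face of the spring catch's ribbed thumb pad, at chest x 48 mm, y 20 mm, in line with the stud. The pad (28 mm wide, chest x 34 to 85 mm) is part of a spring-steel strip clamped at chest x 117 to 139 mm and sprung up at the end towards the handle. The point is 128 mm above the slate with the catch up; pressed flat, strip and pad lie level at 120 mm, 6 mm above the back plate.
- catch_tooth (a point): Top of the catch's upright tooth, which blocks the arm: chest x 10 to 24 mm, y -5 to 5 mm, on a tongue of the strip (y -6 to 6 mm) beside the stud's line, between it and the bar. Top 138 mm above the slate with the catch up, about 127 mm pressed flat, when the arm passes over tooth and pad. With the bolt fully back the arm covers chest x 28 to 40 mm: a finger on the pad must then be beyond that.
- catch (a joint): How far the catch is pressed, in rad: 0 = sprung up, 0.10 = flat down on its stop. The arm passes over the tooth from about 0.07 on. Full press takes about 5 N in the middle of the pad and 9 N at its far end. Let go, it springs up by itself, once the arm has passed the tooth.
- cap_mid (a point): Bystander: walnut rod-end cap, 29 mm thick, 32 mm tall, standing loose on the chest's fixed deck beyond the keeper; point half-way up.
- guide_a_mid (a point): Bystander: rod guide, a white ceramic ring 27 mm across upright on a steel foot 44 x 12 mm, 32 mm tall, loose on the chest's deck; point half-way up.
- guide_b_mid (a point): Bystander: a second rod guide like the first.
- lure_mid (a point): Bystander: chrome spoon lure, 68 x 22 x 4 mm, lying loose on the slate beside the chest; point at its centre.

How it is judged:
On the way, in this order (a step that is already met when the one before it is completed fails the run):
1. a fingertip holds the catch down while the bolt is still home (value of joint catch above 0.06 rad and value of joint bolt below 0.008 m and contact force between the fingers and catch above 0.5 N), for 0.05 s.
2. the bolt has been pushed right back with the catch still held down by a fingertip (value of joint bolt above 0.0305 m and value of joint catch above 0.05 rad and contact force between the fingers and catch above 0.5 N), for 0.05 s.
At the end, for the whole second after the job is handed in: The bolt is drawn back to within 3.5 mm of its stop and at rest, the catch has sprung up behind the handle (pressed less than 0.02 rad) and each loose piece of tackle lies within 20 mm of where it was (value of joint bolt above 0.0305 m and value of joint catch below 0.02 rad and velocity of joint bolt between -0.005 and 0.005 m/s and distance of each of cap_mid, guide_a_mid, guide_b_mid, lure_mid from where it was at the start of the episode below 0.02 m); the robot touches nothing.
It fails at once if the bolt is forced past the raised catch (value of joint bolt between 0.008 and 0.026 m and value of joint catch below 0.03 rad).
It fails at once if a piece of loose tackle is knocked or carried away (moved more than 20 mm) (not (distance of each of cap_mid, guide_a_mid, guide_b_mid, lure_mid from where it was at the start of the episode below 0.02 m)).
It also fails if it takes over 38 s, if anything falls off the work surface, if the arm or the gripper's body presses on something with over 40 N, if the wrist force passes 120 N, or if a joint passes its speed limit or range.

## Working session

There is one attempt and no reset: what is moved stays moved. The work goes in short steps, Python scripts to look and compute and a tool call to move; the robot and the scene stay as the last step left them, time stands still between calls to the robot, and variables do not carry over. Pictures are saved under pics/ and viewed, about 8 in all and at most 12, crops included, and the job is handed in when it is done.

Besides the shell and the picture viewer there is one more tool, called as name(argument=value, ...), one argument or row to a line, values as JSON. move_arm: Moves the arm, as the interface text tells. Its arguments: {"type":"object","properties":{"moves":{"type":"array","items":{"type":"array"}},"squeeze":{"type":"number"}},"required":["moves"]}

```bash
mkdir -p pics
python3 - <<'E'
from workcell import *
import cv2
o=get_obs();print(o)
for n in("side","top"):
    print(n,camera_info(n)); cv2.imwrite(f"pics/{n}0.png",camera(n)[:,:,::-1])
E
```

```text
{'clock': 0.0, 'joint_pos': array([ 1.14238163,  0.33288468, -0.06468132,  1.46095008,  0.02158832,
        1.34990163, -0.08849618]), 'joint_velocities': array([ 0.0023367 ,  0.00048406,  0.00045467, -0.0008825 , -0.00060329,
       -0.00045928,  0.00112225]), 'tau': array([ 1.76985413e-04, -6.25448155e+01,  4.86885582e-02, -3.91610670e+01,
        1.60707295e-02,  9.72649315e-03, -8.96295569e-05]), 'position': array([ 0.24655138, -0.57386044,  0.20520373]), 'ee_rot': array([ 9.79484098e-01,  2.01520164e-01, -1.76308860e-04, -7.02644607e-04]), 'ft_force': array([-0.26682982,  0.35192504,  0.94974205]), 'torque': array([ 0.00998474,  0.03968447, -0.04330135]), 'grip_width': 1.001609671978694}
side {'fx': 435.6227280997305, 'fy': 435.6227280997305, 'cx': 319.1339918360491, 'cy': 198.112592211539, 'origin': array([0.35205662, 0.45491972, 0.6520949 ]), 'rotation': array([-0.25543316,  0.89537245, -0.34834739,  0.10824127])}
top {'fx': 486.48909654507656, 'fy': 486.48909654507656, 'cx': 316.8994031077451, 'cy': 193.89518618831667, 'origin': array([0.46019528, 0.04533323, 0.99229967]), 'rotation': array([-0.70025917,  0.70978179, -0.04734707,  0.06004303])}
```

View pics/top0.png

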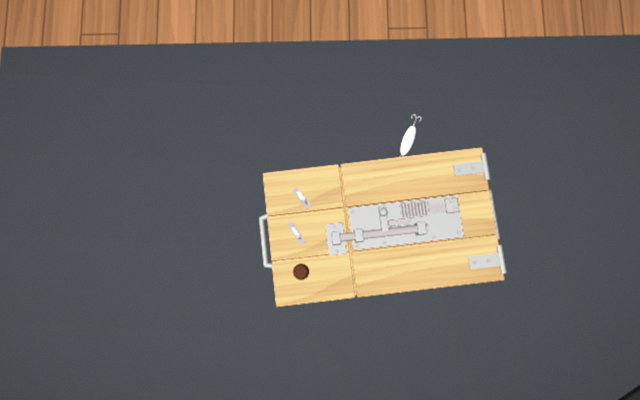

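View pics/side0.png

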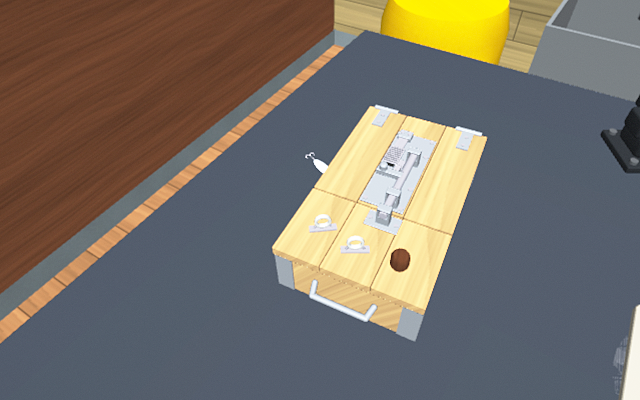

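The top view shows the chest with its corners near (263,172), (483,149), (504,280) and (276,306). The stud is near (383,212), the ribbed pad near (415,209), the guides near (301,197) and (296,234), the cap at (301,271) and the lure at (408,140). The side view agrees with this layout.

```bash
cat > h.py <<'E'
import numpy as np, cv2
from scipy.spatial.transform import Rotation as R
from workcell import *
def ray(n,uv,z):
    c=camera_info(n); d=R.from_quat(c["rotation"]).apply([(uv[0]-c["cx"])/c["fx"],(uv[1]-c["cy"])/c["fy"],1])
    return c["origin"]+d*(z-c["origin"][2])/d[2]
def proj(n,p):
    c=camera_info(n); q=R.from_quat(c["rotation"]).inv().apply(np.asarray(p)-c["origin"])
    return q[...,:2]/q[...,2:]*[c["fx"],c["fy"]]+[c["cx"],c["cy"]]
E
python3 - <<'E'
from h import *
im=cv2.imread("pics/top0.png"); hsv=cv2.cvtColor(im,cv2.COLOR_BGR2HSV)
m=cv2.inRange(hsv,(10,50,120),(35,255,255)); m[:100]=0
m=cv2.morphologyEx(m,cv2.MORPH_OPEN,np.ones((5,5)))
ys,xs=np.nonzero(m)
P=np.array([ray("top",(x,y),.11)[:2] for x,y in zip(xs,ys)],np.float32)
r=cv2.minAreaRect(P); b=cv2.boxPoints(r); print(r); print(b)
h=cv2.convexHull(np.stack([xs,ys],1)); 
print("stud", ray("top",(383,212),.153), "pad",ray("top",(415,209),.124))
for n in("top","side"):
    a=cv2.imread(f"pics/{n}0.png")
    c,w=((320,150,160,110) if n=="top" else (340,120,110,120)),0
    x,y,W,H=c; cv2.imwrite(f"pics/{n}0c.png",cv2.resize(a[y:y+H,x:x+W],None,fx=5,fy=5,interpolation=cv2.INTER_CUBIC)[:600])
for k,z in(((301,197),.142),((296,234),.142),((301,271),.142),((408,140),.004)): print(k,ray("top",k,z))
E
```

```text
Traceback (most recent call last):
  File "h.py", line 5, in ray
    c=camera_info(n); d=R.from_quat(c["rotation"]).apply([(uv[0]-c["cx"])/c["fx"],(uv[1]-c["cy"])/c["fy"],1])
ValueError: time passes only in moves, steps and waits
```

```bash
cat > h.py <<'E'
import numpy as np, cv2
from scipy.spatial.transform import Rotation as R
from workcell import *
CI={n:camera_info(n) for n in("top","side")}
def ray(n,uv,z):
    c=CI[n]; d=R.from_quat(c["rotation"]).apply([(uv[0]-c["cx"])/c["fx"],(uv[1]-c["cy"])/c["fy"],1])
    return c["origin"]+d*(z-c["origin"][2])/d[2]
def proj(n,p):
    c=CI[n]; q=R.from_quat(c["rotation"]).inv().apply(np.asarray(p)-c["origin"])
    return q[...,:2]/q[...,2:]*[c["fx"],c["fy"]]+[c["cx"],c["cy"]]
E
python3 - <<'E'
from h import *
im=cv2.imread("pics/top0.png"); hsv=cv2.cvtColor(im,cv2.COLOR_BGR2HSV)
m=cv2.inRange(hsv,(10,50,120),(35,255,255)); m[:100]=0
m=cv2.morphologyEx(m,cv2.MORPH_OPEN,np.ones((5,5)))
ys,xs=np.nonzero(m)
P=np.array([ray("top",(x,y),.11)[:2] for x,y in zip(xs,ys)],np.float32)
r=cv2.minAreaRect(P); b=cv2.boxPoints(r); print(r); print(b)
print("stud", ray("top",(383,212),.153), "pad",ray("top",(415,209),.124))
for n,(x,y,W,H) in(("top",(320,150,160,110)),("side",(340,120,110,120))):
    a=cv2.imread(f"pics/{n}0.png")
    cv2.imwrite(f"pics/{n}0c.png",cv2.resize(a[y:y+H,x:x+W],None,fx=5,fy=5,interpolation=cv2.INTER_CUBIC))
for k,z in(((301,197),.142),((296,234),.142),((301,271),.142),((408,140),.004)): print(k,ray("top",k,z))
E
```

```text
((0.5366173386573792, -0.05446377396583557), (0.24524131417274475, 0.41007983684539795), 5.927217483520508)
[[ 0.39347875  0.13681754]
 [ 0.4358257  -0.27106997]
 [ 0.6797559  -0.2457451 ]
 [ 0.637409    0.16214243]]
stud [ 0.55547247 -0.05439552  0.153     ] pad [ 0.56335163 -0.11517088  0.124     ]
(301, 197) [0.58544705 0.08803279 0.142     ]
(296, 234) [0.52021533 0.0972435  0.142     ]
(301, 271) [0.45623608 0.08895236 0.142     ]
(408, 140) [ 0.72248409 -0.12897043  0.004     ]
```

View pics/top0c.png

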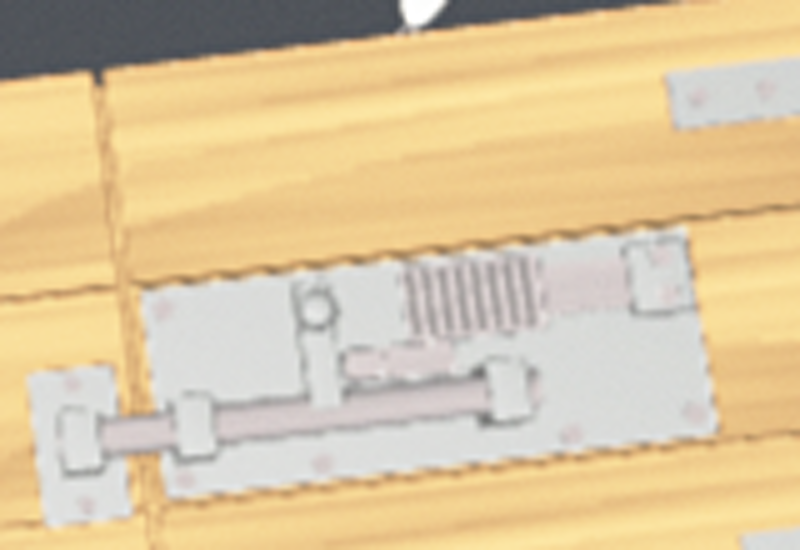

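The chest measures 410 x 245 mm, which matches the given size. The stud is at about world (0.556, -0.053), and chest x lies along (0.103, -0.995). In the crop the stud is at (318,308) and the pad spans (410–535, 255–330). The plan is to line the jaws up along chest x and travel above the chest with the opening at about 0.6.

move_arm(
  moves=[
    [[0,0,0],[0,0,8.7],0.6],
    [[0,0,0],[0,0,8.7],0.6],
    [[0.76,-1,0],[0,0,0],0.6],
    [[0.76,-1,0],[0,0,0],0.6],
    [[0.76,-1,0],[0,0,0],0.6],
  ],
  squeeze=30,
)

```text
clock: 0.72
position: [0.2961, -0.4927, 0.2056]
ee_rot: [0.999, 0.051, -0.0, -0.0]
ft_force: [0.8, -1.0, -0.1]
grip_width: 0.602
```

move_arm(
  moves=[
    [[0.76,-1,0],[0,0,0],0.6],
    [[0.76,-1,0],[0,0,0],0.6],
    [[0.76,-1,0],[0,0,0],0.6],
    [[0.76,-1,0],[0,0,0],0.6],
    [[0.76,-1,0],[0,0,0],0.6],
  ],
)

```text
clock: 1.35
position: [0.3778, -0.3587, 0.2057]
ee_rot: [0.999, 0.051, -0.0, -0.0]
ft_force: [-0.2, -0.2, -0.6]
grip_width: 0.598
```

move_arm(
  moves=[
    [[0.76,-1,0],[0,0,0],0.6],
    [[0.76,-1,0],[0,0,0],0.6],
    [[0.76,-1,0],[0,0,0],0.6],
    [[0.76,-1,0],[0,0,0],0.6],
    [[0,0,0],[0,0,0],0.6],
  ],
)

```text
clock: 1.98
position: [0.4441, -0.2501, 0.2058]
ee_rot: [0.999, 0.053, -0.0, -0.0]
ft_force: [-0.2, 0.7, 0.0]
grip_width: 0.599
```

```bash
cat >> h.py <<'E'
ex=np.array([.1033,-.9947,0]); ey=np.array([.9947,.1033,0])
C=ray("top",(383.4,211.4),.153)*.5+np.array([.5565,-.0524,.153])*.5-ey*.02; C[2]=0
def chest(p): d=np.asarray(p)-C; return 1000*np.array([d@ex,d@ey,d[2]])
def world(c): c=np.asarray(c)/1000; return C+c[0]*ex+c[1]*ey+[0,0,c[2]]
def state():
    o=get_obs(); r=R.from_quat(o["ee_rot"])
    print("t%.2f"%o["clock"],"chest TCP mm",chest(o["position"]).round(1),"yaw",np.degrees(np.arctan2(*(r.apply([0,1,0])[1::-1]))).round(2),
     "zaxis",r.apply([0,0,1]).round(4),"F",o["ft_force"].round(2),"g",round(o["grip_width"],3)); return o
E
python3 - <<'E'
from h import *
print(C); state()
E
```

```text
[ 0.53660967 -0.05582623  0.        ]
t1.98 chest TCP mm [ 183.7 -112.1  205.8] yaw -83.9 zaxis [-1.e-04  8.e-04 -1.e+00] F [-0.25  0.7   0.02] g 0.599
```

move_arm(
  moves=[
    [[0.76,-0.97,0],[0,0,0],0.6],
    [[0.76,-0.97,0],[0,0,0],0.6],
    [[0.76,-0.97,0],[0,0,0],0.6],
    [[0.76,-0.97,0],[0,0,0],0.6],
    [[0.76,-0.97,0],[0,0,0],0.6],
  ],
)

```text
clock: 2.6
position: [0.5251, -0.1226, 0.2057]
ee_rot: [0.999, 0.05, -0.0, 0.0]
ft_force: [0.5, -1.1, 0.5]
grip_width: 0.602
```

move_arm(
  moves=[
    [[0.76,-0.97,0],[0,0,0],0.6],
    [[0.76,-0.97,0],[0,0,0],0.6],
    [[0,0,1],[0,0,0],0.6],
    [[0,0,0],[0,0,0],0.6],
  ],
)

```text
clock: 3.1
position: [0.5566, -0.071, 0.1791]
ee_rot: [0.999, 0.051, -0.002, -0.0]
ft_force: [0.3, -0.4, 0.2]
grip_width: 0.598
```

Run:
```python
from h import *
state(); s=camera("side"); state()
a=cv2.resize(s[100:240,320:480,::-1],None,fx=5,fy=4.2,interpolation=cv2.INTER_CUBIC)
cv2.imwrite("pics/side1.png",a); cv2.imwrite("pics/side1full.png",s[:,:,::-1])
for n,c in dict(stud_top=(0,20,153),pad_near=(34,20,130),pad_far=(85,20,124),tcp=chest(get_obs()["position"])).items(): print(n,proj("side",world(c)), (proj("side",world(c))-[320,100])*[5,4.2])
```

```text
t3.10 chest TCP mm [ 17.2  18.3 179.1] yaw -84.19 zaxis [-3.9e-03  1.0e-04 -1.0e+00] F [ 0.26 -0.4   0.21] g 0.598
t3.15 chest TCP mm [ 17.5  18.9 180.5] yaw -84.22 zaxis [-2.e-03 -2.e-04 -1.e+00] F [0.08 0.45 0.28] g 0.6
stud_top [382.25140264 163.5627917 ] [311.25701319 266.96372515]
pad_near [387.91309936 161.32256872] [339.56549678 257.55478861]
pad_far [397.18267307 146.82331747] [385.91336533 196.65793338]
tcp [388.1067791  145.04869142] [340.53389548 189.20450398]
```

View pics/side1.png

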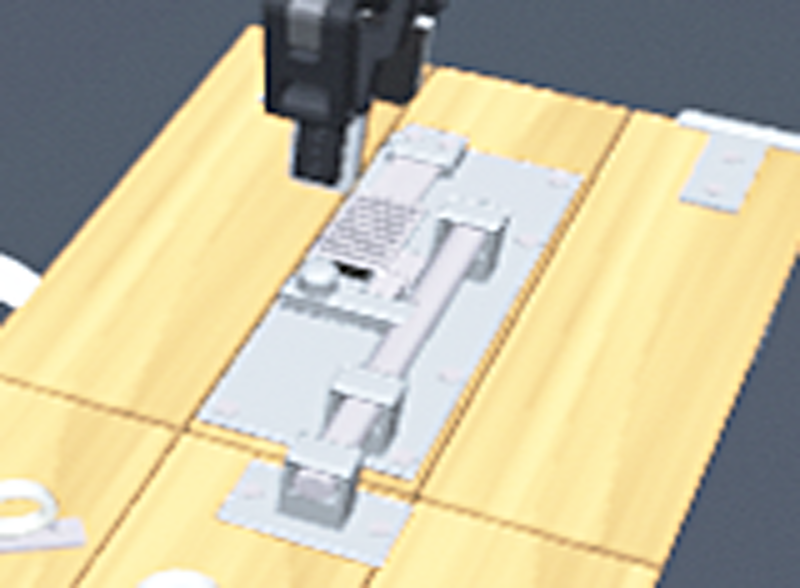

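In the side crop the tip of finger A (-x side) is at about (322,187), the stud top at (320,277) against a predicted (311,267), and the pad at (330–420, 195–265). One top view should cross-check the fingers against the stud.

Run:
```python
from h import *
o=state(); s=camera("top"); x0,y0=330,150
cv2.imwrite("pics/top1.png",cv2.resize(s[y0:y0+110,x0:x0+150,::-1],None,fx=5,fy=5,interpolation=cv2.INTER_CUBIC))
t=chest(o["position"])
for n,c in dict(stud_top=(0,20,153),tcp=t,Ai=t+[-25.5,0,6],Aout=t+[-40,0,6],Bin=t+[25.5,0,6],Bout=t+[40,0,6]).items():
  print(n,np.round(c,1),"top",((proj("top",world(c))-[x0,y0])*5).round(),"side",((proj("side",world(c))-[320,100])*[5,4.2]).round())
```

```text
t3.15 chest TCP mm [ 17.5  18.9 180.5] yaw -84.22 zaxis [-2.e-03 -2.e-04 -1.e+00] F [0.08 0.45 0.28] g 0.6
stud_top [  0  20 153] top [263. 307.] side [311. 267.]
tcp [ 17.5  18.9 180.5] top [325. 295.] side [341. 189.]
Ai [ -8.   18.9 186.5] top [251. 301.] side [315. 216.]
Aout [-22.5  18.9 186.5] top [208. 307.] side [299. 239.]
Bin [ 43.   18.9 186.5] top [403. 284.] side [369. 140.]
Bout [ 57.5  18.9 186.5] top [447. 278.] side [383. 120.]
```

View pics/top1.png

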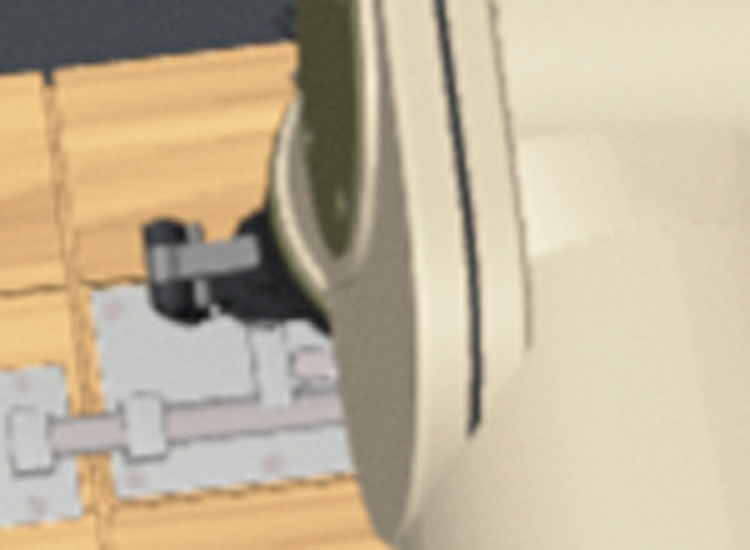

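Run:
```python
from h import *
p=np.array([-22.5,18.9,186.5]); f=lambda c:(proj("side",world(c))-[320,100])*[5,4.2]
for i in range(3): print("10mm axis",i,(f(p+10*np.eye(3)[i])-f(p)).round(1))
a=cv2.imread("pics/side1full.png")[60:160,350:430]
cv2.imwrite("pics/side1z.png",cv2.resize(a,None,fx=6,fy=6,interpolation=cv2.INTER_CUBIC))
c=cv2.imread("pics/side0.png")[60:160,350:430]
```

```text
10mm axis 0 [ 11.2 -15.9]
10mm axis 1 [-29.4  -7.5]
10mm axis 2 [  2.7 -20. ]
```

View pics/side1z.png

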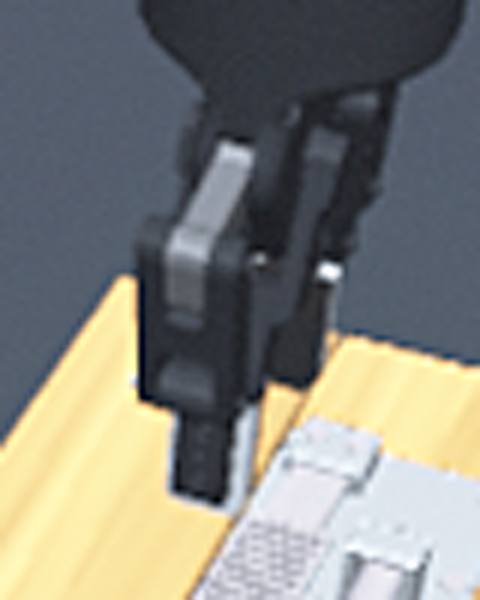

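Run:
```python
from h import *
for z in(.2,.23,.26): print(z,"knuckle outer in top:",chest(ray("top",(330+148/5,150+262/5),z)).round(1),chest(ray("top",(330+172/5,150+320/5),z)).round(1),
  "side block lower corners", chest(ray("side",(350+140/6,60+395/6),z)).round(1),chest(ray("side",(350+240/6,60+410/6),z)).round(1),"tip",chest(ray("side",(383.8,144.2),z)).round(1))
# tip: at z=.18,.19
for z in(.18,.19): print(z,chest(ray("side",(383.8,144.2),z)).round(1))
print("stud side",chest(ray("side",(320+320/5,100+275/4.2),.153)).round(1))
```

```text
0.2 knuckle outer in top: [-41.5  34.4 200. ] [-36.1  14.5 200. ] side block lower corners [ 30.8  51.9 200. ] [ 36.2  24.6 200. ] tip [ -6.1  19.6 200. ]
0.23 knuckle outer in top: [-44.   30.6 230. ] [-38.9  11.5 230. ] side block lower corners [ -6.3  39.8 230. ] [ -1.2  14.3 230. ] tip [-40.6   9.6 230. ]
0.26 knuckle outer in top: [-46.5  26.8 260. ] [-41.6   8.4 260. ] side block lower corners [-43.3  27.6 260. ] [-38.5   3.9 260. ] tip [-75.2  -0.4 260. ]
0.18 [ 17.   26.3 180. ]
0.19 [  5.5  22.9 190. ]
stud side [ -3.2  15.7 153. ]
```

Finger A's tip appears higher than the reported TCP, though one view can't pin the height down, so I'll find the contact height by force. I'm opening to 0.75 for clearance on the stud and going down in steps.

move_arm(
  moves=[
    [[0.08,0,0],[0,0,0],0.75],
    [[0,0,0],[0,0,0],0.75],
    [[0,0,0.5],[0,0,0],0.75],
    [[0,0,0.5],[0,0,0],0.75],
    [[0,0,0],[0,0,0],0.75],
  ],
)

```text
clock: 3.82
position: [0.559, -0.0699, 0.1543]
ee_rot: [0.999, 0.051, -0.001, -0.0]
ft_force: [-0.5, -0.5, 0.5]
grip_width: 0.75
```

Run:
```python
from h import *
o=state(); s=camera("side"); state()
cv2.imwrite("pics/side2.png",cv2.resize(s[80:200,350:450,::-1],None,fx=5,fy=5,interpolation=cv2.INTER_CUBIC))
```

```text
t3.83 chest TCP mm [ 16.3  20.8 154.3] yaw -84.15 zaxis [-2.7e-03  3.0e-04 -1.0e+00] F [-0.54 -0.49  0.46] g 0.75
t3.88 chest TCP mm [ 16.4  21.3 155.2] yaw -84.15 zaxis [-1.4e-03  2.0e-04 -1.0e+00] F [0.34 0.67 0.04] g 0.754
```

View pics/side2.png

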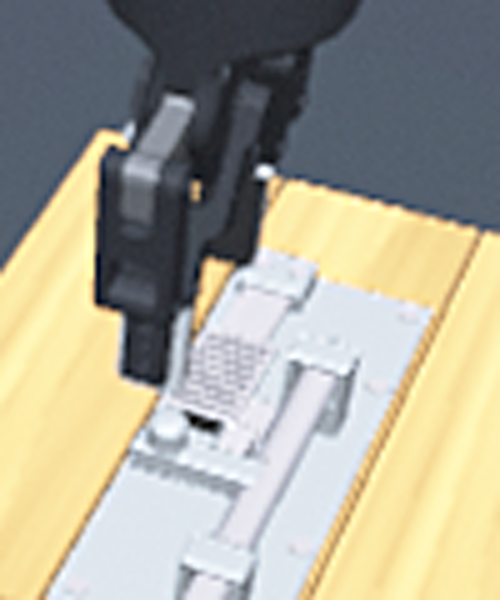

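The side crop shows finger A's tip at about (155,382), the stud top at (167,425) still uncovered, and B's tip at about (235,265). I'm continuing down and watching the force.

move_arm(
  moves=[
    [[0,0,0.2],[0,0,0],0.75],
    [[0,0,0.2],[0,0,0],0.75],
    [[0,0,0],[0,0,0],0.75],
  ],
)

```text
clock: 4.25
position: [0.5597, -0.07, 0.1456]
ee_rot: [0.999, 0.051, -0.0, -0.0]
ft_force: [-0.4, 0.2, 0.2]
grip_width: 0.75
```

move_arm(
  moves=[
    [[0,0,0.2],[0,0,0],0.75],
    [[0,0,0],[0,0,0],0.75],
  ],
)

```text
clock: 4.5
position: [0.5598, -0.0699, 0.1406]
ee_rot: [0.999, 0.051, -0.0, -0.0]
ft_force: [0.0, 0.3, 0.1]
grip_width: 0.753
```

move_arm(
  moves=[
    [[0,0,0.2],[0,0,0],0.75],
    [[0,0,0],[0,0,0],0.75],
  ],
)

```text
clock: 4.75
position: [0.5597, -0.07, 0.1355]
ee_rot: [0.999, 0.051, -0.0, -0.0]
ft_force: [0.0, -0.0, -0.5]
grip_width: 0.746
```

Run:
```python
from h import *
o=state(); s=camera("side"); state()
cv2.imwrite("pics/side3.png",cv2.resize(s[80:200,350:450,::-1],None,fx=5,fy=5,interpolation=cv2.INTER_CUBIC))
```

```text
t4.75 chest TCP mm [ 16.4  21.5 135.5] yaw -84.15 zaxis [-7.e-04  0.e+00 -1.e+00] F [ 0.01 -0.04 -0.52] g 0.746
t4.80 chest TCP mm [ 16.5  21.7 135.8] yaw -84.16 zaxis [-3.e-04  0.e+00 -1.e+00] F [ 0.34 -0.62 -0.47] g 0.747
```

View pics/side3.png

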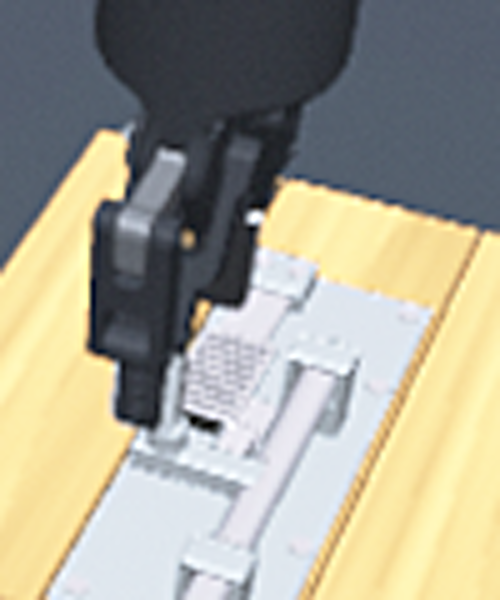

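Finger A now starts to cover the stud from the -x side, with its tip at about (145,428) and the stud at (167,435), and there is no contact. By comparison in the same image the tips still sit at about z 0.16, so I'm going down in 5 mm steps.

move_arm(
  moves=[
    [[0,0,0.2],[0,0,0],0.75],
    [[0,0,0],[0,0,0],0.75],
  ],
)

```text
clock: 5.05
position: [0.5597, -0.07, 0.1305]
ee_rot: [0.999, 0.051, -0.0, -0.0]
ft_force: [-0.1, 0.3, 0.4]
grip_width: 0.751
```

move_arm(
  moves=[
    [[0,0,0.2],[0,0,0],0.75],
    [[0,0,0],[0,0,0],0.75],
  ],
)

```text
clock: 5.3
position: [0.5597, -0.07, 0.1256]
ee_rot: [0.999, 0.051, -0.0, -0.0]
ft_force: [0.1, 0.2, 0.6]
grip_width: 0.75
```

move_arm(
  moves=[
    [[0,0,0.16],[0,0,0],0.75],
    [[0,0,0],[0,0,0],0.75],
  ],
)

```text
clock: 5.55
position: [0.5598, -0.0699, 0.1217]
ee_rot: [0.999, 0.051, -0.0, -0.0]
ft_force: [1.2, -0.6, 0.7]
grip_width: 0.748
```

move_arm(
  moves=[
    [[0,0,0.16],[0,0,0],0.75],
    [[0,0,0],[0,0,0],0.75],
  ],
)

```text
clock: 5.8
position: [0.5598, -0.0699, 0.1177]
ee_rot: [0.999, 0.051, -0.0, -0.0]
ft_force: [-0.5, 0.0, -0.4]
grip_width: 0.748
```

move_arm(
  moves=[
    [[0,0,0.12],[0,0,0],0.75],
    [[0,0,0],[0,0,0],0.75],
  ],
)

```text
clock: 6.05
position: [0.5598, -0.0699, 0.1148]
ee_rot: [0.999, 0.051, -0.0, -0.0]
ft_force: [-0.3, 0.4, 0.3]
grip_width: 0.752
```

move_arm(
  moves=[
    [[0,0,0.08],[0,0,0],0.75],
    [[0,0,0],[0,0,0],0.75],
  ],
)

```text
clock: 6.3
position: [0.5599, -0.07, 0.1128]
ee_rot: [0.999, 0.051, -0.0, 0.0]
ft_force: [-0.7, 0.7, -0.3]
grip_width: 0.755
```

No contact yet at TCP z 0.113, which agrees with the tips being well behind the TCP. A quick look before going lower.

Run:
```python
from h import *
s=camera("side"); o=state()
cv2.imwrite("pics/side4.png",cv2.resize(s[80:200,350:450,::-1],None,fx=5,fy=5,interpolation=cv2.INTER_CUBIC))
```

```text
t6.35 chest TCP mm [ 16.5  21.7 113. ] yaw -84.15 zaxis [-0.e+00 -1.e-04 -1.e+00] F [ 0.39  0.19 -0.57] g 0.753
```

View pics/side4.png

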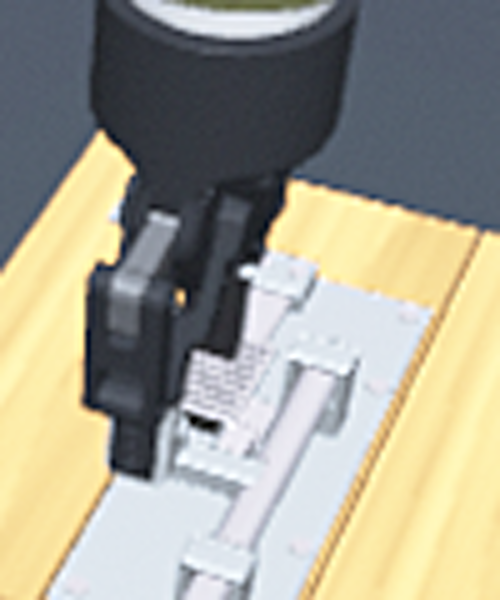

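Finger A now stands in front of the stud on the -x side (tip about (140,480)), and B hangs over the pad (tip about (220,355)). I'm continuing down.

move_arm(
  moves=[
    [[0,0,0.16],[0,0,0],0.75],
    [[0,0,0.1],[0,0,0],0.75],
    [[0,0,0],[0,0,0],0.75],
  ],
)

```text
clock: 6.72
position: [0.5598, -0.0699, 0.1062]
ee_rot: [0.999, 0.051, -0.0, -0.0]
ft_force: [0.2, 0.6, -0.5]
grip_width: 0.749
```

move_arm(
  moves=[
    [[0,0,0.1],[0,0,0],0.75],
    [[0,0,0],[0,0,0],0.75],
  ],
)

```text
clock: 6.98
position: [0.5599, -0.07, 0.1039]
ee_rot: [0.999, 0.051, -0.0, 0.0]
ft_force: [-0.1, -0.6, -0.5]
grip_width: 0.75
```

move_arm(
  moves=[
    [[0,0,0.1],[0,0,0],0.75],
    [[0,0,0],[0,0,0],0.75],
  ],
)

```text
clock: 7.22
position: [0.5598, -0.07, 0.1013]
ee_rot: [0.999, 0.051, -0.0, 0.0]
ft_force: [-0.9, 0.4, 0.4]
grip_width: 0.751
```

move_arm(
  moves=[
    [[0,0,0.1],[0,0,0],0.75],
    [[0,0,0],[0,0,0],0.75],
  ],
)

```text
clock: 7.48
position: [0.5598, -0.07, 0.0988]
ee_rot: [0.999, 0.051, -0.0, 0.0]
ft_force: [-0.5, 0.1, 0.3]
grip_width: 0.751
```

move_arm(
  moves=[
    [[0,0,0.1],[0,0,0],0.75],
    [[0,0,0],[0,0,0],0.75],
  ],
)

```text
clock: 7.72
position: [0.5601, -0.07, 0.0966]
ee_rot: [0.999, 0.051, 0.0, 0.0]
ft_force: [-0.3, 0.1, 2.0]
grip_width: 0.751
```

move_arm(
  moves=[
    [[0,0,0.08],[0,0,0],0.75],
    [[0,0,0],[0,0,0],0.75],
  ],
)

```text
clock: 7.98
position: [0.5601, -0.0698, 0.0946]
ee_rot: [0.999, 0.051, 0.0, -0.0]
ft_force: [-0.5, 0.5, 2.7]
grip_width: 0.749
```

move_arm(
  moves=[
    [[0,0,0.08],[0,0,0],0.75],
    [[0,0,0],[0,0,0],0.75],
  ],
)

```text
clock: 8.22
position: [0.5601, -0.0697, 0.0925]
ee_rot: [0.999, 0.051, 0.0, -0.0]
ft_force: [-1.0, 1.9, 3.4]
grip_width: 0.753
```

This is a soft spring contact (2.0, 2.7, then 3.4 N over 4 mm), so B is on the catch. I'm pressing until it goes stiff at its stop.

move_arm(
  moves=[
    [[0,0,0.08],[0,0,0],0.75],
    [[0,0,0],[0,0,0],0.75],
  ],
)

```text
clock: 8.48
position: [0.5601, -0.0696, 0.0905]
ee_rot: [0.999, 0.051, 0.0, -0.0]
ft_force: [-0.3, 3.4, 3.9]
grip_width: 0.75
```

move_arm(
  moves=[
    [[0,0,0.06],[0,0,0],0.75],
    [[0,0,0],[0,0,0],0.75],
  ],
)

```text
clock: 8.72
position: [0.5601, -0.0697, 0.089]
ee_rot: [0.999, 0.051, 0.0, -0.0]
ft_force: [-1.0, 4.3, 4.2]
grip_width: 0.75
```

move_arm(
  moves=[
    [[0,0,0.04],[0,0,0],0.75],
    [[0,0,0],[0,0,0],0.75],
  ],
)

```text
clock: 8.98
position: [0.5602, -0.0698, 0.0887]
ee_rot: [0.999, 0.051, 0.0, 0.0]
ft_force: [-2.2, 3.2, 9.6]
grip_width: 0.75
```

The stop is felt at TCP z 0.0888 with 9.6 N, so the catch is flat and the tips are at about z 0.120. Next I close the jaws part-way around the stud, raising slightly to make up for the pads swinging forward, before any pushing.

move_arm(
  moves=[
    [[0,0,-0.03],[0,0,0],0.72],
    [[0,0,-0.03],[0,0,0],0.69],
    [[0,0,0],[0,0,0],0.69],
  ],
)

```text
clock: 9.35
position: [0.5604, -0.0718, 0.0899]
ee_rot: [0.999, 0.05, 0.001, 0.001]
ft_force: [1.5, -3.7, 5.4]
grip_width: 0.69
```

Run:
```python
from h import *
state()
```

```text
t9.35 chest TCP mm [18.4 22.  89.9] yaw -84.23 zaxis [ 0.0012 -0.0021 -1.    ] F [ 1.46 -3.67  5.43] g 0.69
```

move_arm(
  moves=[
    [[0,0,-0.02],[0,0,0],0.66],
    [[0,0,-0.02],[0,0,0],0.63],
    [[0,0,-0.02],[0,0,0],0.6],
    [[0,0,0],[0,0,0],0.6],
  ],
)

```text
clock: 9.85
position: [0.5604, -0.0718, 0.0915]
ee_rot: [0.999, 0.05, 0.0, 0.001]
ft_force: [0.6, -4.0, 6.5]
grip_width: 0.602
```

Run:
```python
from h import *
state()
```

```text
t9.85 chest TCP mm [18.3 22.  91.5] yaw -84.23 zaxis [ 0.0011 -0.002  -1.    ] F [ 0.57 -3.98  6.54] g 0.602
```

move_arm(
  moves=[
    [[0,0,0.06],[0,0,0],0.6],
    [[0,0,0],[0,0,0],0.6],
  ],
)

```text
clock: 10.1
position: [0.5606, -0.0719, 0.0912]
ee_rot: [0.999, 0.05, 0.001, 0.001]
ft_force: [-5.1, -3.5, 18.0]
grip_width: 0.605
```

Run:
```python
from h import *
s=camera("side"); o=state()
cv2.imwrite("pics/side5.png",cv2.resize(s[80:200,350:450,::-1],None,fx=5,fy=5,interpolation=cv2.INTER_CUBIC))
```

```text
t10.15 chest TCP mm [18.4 22.2 91.2] yaw -84.24 zaxis [ 0.0018 -0.0026 -1.    ] F [-5.44 -2.61 17.91] g 0.6
```

View pics/side5.png

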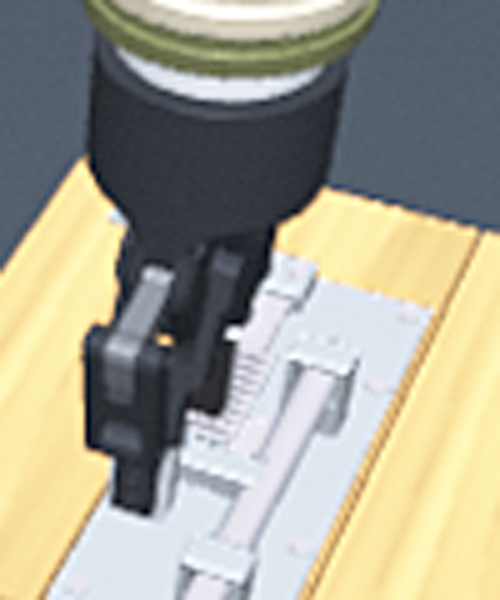

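The catch is flat on its stop (18 N, no more travel). B covers the pad at about (210,410), and A stands just -x of the stud and arm at about (140,515). Now the push: translate towards chest +x with a slight closing, and a small raise for the swing.

move_arm(
  moves=[
    [[0,0.12,-0.02],[0,0,0],0.585],
    [[0,0.12,-0.02],[0,0,0],0.57],
    [[0,0.12,-0.01],[0,0,0],0.555],
    [[0,0.12,-0.01],[0,0,0],0.54],
  ],
)

```text
clock: 10.65
position: [0.5619, -0.0783, 0.0923]
ee_rot: [0.999, 0.053, 0.001, -0.002]
ft_force: [-2.7, 12.2, 14.2]
grip_width: 0.54
```

Run:
```python
from h import *
state()
```

```text
t10.65 chest TCP mm [25.  22.8 92.3] yaw -83.98 zaxis [ 0.0013  0.0032 -1.    ] F [-2.66 12.15 14.17] g 0.54
```

move_arm(
  moves=[
    [[0,0.12,-0.02],[0,0,0],0.525],
    [[0,0.12,-0.02],[0,0,0],0.51],
  ],
)

```text
clock: 10.9
position: [0.5625, -0.0847, 0.0928]
ee_rot: [0.999, 0.052, 0.001, -0.001]
ft_force: [-0.3, 9.3, 6.7]
grip_width: 0.508
```

Run:
```python
from h import *
state()
```

```text
t10.90 chest TCP mm [31.4 22.7 92.8] yaw -83.99 zaxis [ 0.0012  0.0028 -1.    ] F [-0.33  9.25  6.66] g 0.508
```

move_arm(
  moves=[
    [[0,0.12,0.01],[0,0,0],0.495],
    [[0,0.12,0],[0,0,0],0.48],
  ],
)

```text
clock: 11.15
position: [0.5633, -0.0901, 0.0931]
ee_rot: [0.999, 0.053, 0.001, -0.002]
ft_force: [-3.3, 12.3, 14.7]
grip_width: 0.478
```

Run:
```python
from h import *
state()
```

```text
t11.15 chest TCP mm [36.8 23.  93.1] yaw -83.96 zaxis [ 0.0016  0.0034 -1.    ] F [-3.27 12.26 14.72] g 0.478
```

move_arm(
  moves=[
    [[0,0.12,-0.01],[0,0,0],0.465],
    [[0,0.12,-0.01],[0,0,0],0.45],
  ],
)

```text
clock: 11.4
position: [0.5639, -0.0962, 0.0934]
ee_rot: [0.999, 0.053, 0.001, -0.002]
ft_force: [-1.8, 11.3, 11.8]
grip_width: 0.449
```

Run:
```python
from h import *
state()
```

```text
t11.40 chest TCP mm [43.  23.  93.4] yaw -83.97 zaxis [ 0.0016  0.0032 -1.    ] F [-1.83 11.35 11.79] g 0.449
```

move_arm(
  moves=[
    [[0,0.12,0],[0,0,0],0.45],
    [[0,0.06,0],[0,0,0],0.45],
  ],
)

```text
clock: 11.65
position: [0.5644, -0.1007, 0.0934]
ee_rot: [0.999, 0.053, 0.001, -0.002]
ft_force: [-2.2, 10.8, 12.8]
grip_width: 0.454
```

Run:
```python
from h import *
state()
```

```text
t11.65 chest TCP mm [47.6 23.  93.4] yaw -83.98 zaxis [ 0.0016  0.0032 -1.    ] F [-2.21 10.8  12.75] g 0.454
```

move_arm(
  moves=[
    [[0,0.08,0],[0,0,0],0.45],
    [[0,0.08,0],[0,0,0],0.45],
  ],
)

```text
clock: 11.9
position: [0.5645, -0.1021, 0.0934]
ee_rot: [0.999, 0.053, 0.001, -0.003]
ft_force: [-5.5, 22.2, 16.5]
grip_width: 0.453
```

Run:
```python
from h import *
s=camera("side"); o=state()
cv2.imwrite("pics/side6.png",cv2.resize(s[80:200,350:450,::-1],None,fx=5,fy=5,interpolation=cv2.INTER_CUBIC))
```

```text
t11.95 chest TCP mm [48.8 23.  93.4] yaw -83.86 zaxis [ 6.0e-04  6.1e-03 -1.0e+00] F [-3.98 18.37 16.15] g 0.448
```

View pics/side6.png

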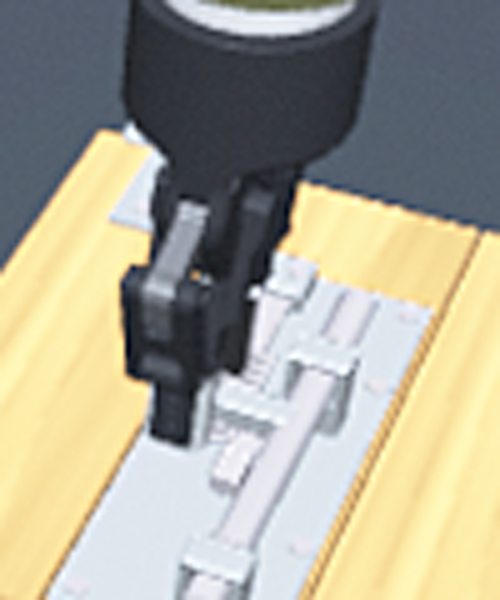

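The force jumped to 22 N with almost no travel, so the bolt is at its stop. The view agrees: the arm at (250,405) has passed the tooth (235,470), and B still holds the pad. I'll ease off the side push, then lift clear.

move_arm(
  moves=[
    [[0,0,0],[0,0,0],0.45],
    [[0,-0.2,0],[0,0,0],0.45],
    [[0,-0.06,-0.2],[0,0,0],0.45],
    [[0,0,-0.4],[0,0,0],0.45],
    [[0,0,-0.6],[0,0,0],0.45],
  ],
)

```text
clock: 12.58
position: [0.5624, -0.102, 0.1222]
ee_rot: [0.999, 0.051, -0.001, -0.0]
ft_force: [0.6, -0.8, 0.1]
grip_width: 0.45
```

move_arm(
  moves=[
    [[0,0,-1],[0,0,0],0.45],
    [[0,0,-1],[0,0,0],0.45],
    [[0,0,-1],[0,0,0],0.45],
    [[0,0,-1],[0,0,0],0.45],
    [[0,0,0],[0,0,0],0.45],
  ],
)

```text
clock: 13.2
position: [0.564, -0.102, 0.2247]
ee_rot: [0.999, 0.051, 0.002, 0.0]
ft_force: [0.2, 0.1, -0.6]
grip_width: 0.45
```

move_arm(
  moves=[
    [[-1,1,0],[0,0,0],0.45],
    [[-1,1,0],[0,0,0],0.45],
    [[-1,1,0],[0,0,0],0.45],
    [[-1,1,0],[0,0,0],0.45],
    [[0,0,0],[0,0,0],0.45],
  ],
)

```text
clock: 13.82
position: [0.4718, -0.2141, 0.2217]
ee_rot: [0.999, 0.049, -0.001, 0.0]
ft_force: [0.8, 0.4, -0.5]
grip_width: 0.449
```

Run:
```python
from h import *
o=state(); s=camera("side"); t=camera("top")
a=cv2.resize(s[90:200,350:450,::-1],(400,440),interpolation=cv2.INTER_CUBIC); b=cv2.resize(t[180:290,320:420,::-1],(400,440),interpolation=cv2.INTER_CUBIC)
cv2.imwrite("pics/end.png",np.hstack([a,b]))
for n,im in(("side0",cv2.imread("pics/side0.png")),("side1",s[:,:,::-1])):
    d=cv2.absdiff(im,cv2.imread("pics/side0.png")).max(2)
    print(n,"tackle regions changed px:",[(d[y:y+40,x:x+45]>40).sum() for x,y in((302,205),(335,225),(382,240),(300,148))])
```

```text
t13.82 chest TCP mm [150.7 -80.8 221.7] yaw -84.43 zaxis [-1.7e-03 -4.0e-04 -1.0e+00] F [ 0.8   0.37 -0.49] g 0.449
side0 tackle regions changed px: [np.int64(0), np.int64(0), np.int64(0), np.int64(0)]
side1 tackle regions changed px: [np.int64(0), np.int64(0), np.int64(0), np.int64(0)]
```

View pics/end.png

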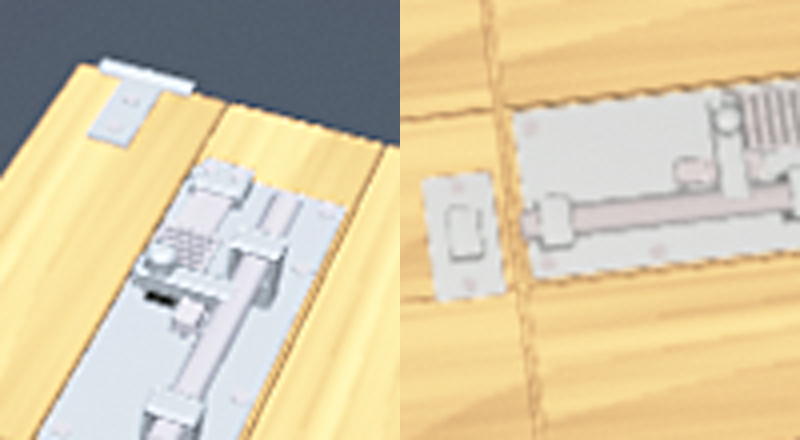

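The catch appears sprung up behind the arm: in the left half the tooth stands at (185,315) and there is a dark gap under the raised strip at (155,295). In the right half the bar is out of the keeper, with the stud at (727,118). One sub-pixel check of the bolt's travel before handing in.

Run:
```python
from h import *
a=cv2.imread("pics/top0.png"); b=camera("top")[:,:,::-1].copy()
def up(x): return cv2.resize(x,None,fx=8,fy=8,interpolation=cv2.INTER_CUBIC)
def find(u,v,h,reg):
    T=up(a[v-h:v+h+1,u-h:u+h+1]); x,y,w,k=reg
    r=cv2.matchTemplate(up(b[y:y+k,x:x+w]),T,cv2.TM_CCOEFF_NORMED); _,s,_,l=cv2.minMaxLoc(r)
    return np.array([x+l[0]/8+h,y+l[1]/8+h]),s
p,s=find(383,212,5,(390,198,24,24)); print(p,s)
d=ray("top",p,.153)-ray("top",(383,212),.153); print("bolt travel mm",1000*d@ex, "cross",1000*d@ey)
for n,u,v in(("guide_a",301,197),("guide_b",296,234),("cap",301,271),("lure",408,140)):
    q,s=find(u,v,10,(u-20,v-20,41,41)); print(n,q-[u,v],round(s,3))
state()
```

```text
[401.875 209.875] 0.7434923052787781
bolt travel mm 32.87478419914252 cross -0.16179816443090764
guide_a [0. 0.] 0.998
guide_b [0. 0.] 0.998
cap [0. 0.] 1.0
lure [0. 0.] 1.0
t13.97 chest TCP mm [147.5 -78.2 221.9] yaw -84.1 zaxis [-4.e-04  6.e-04 -1.e+00] F [ 0.07  0.29 -0.37] g 0.453
```

```bash
python3 -c "
from workcell import *
print(hand_in())"
```

```text
the job is handed in; nothing more can be done
None
```

The bolt is drawn back and the catch has sprung up behind the handle. I handed the job in at about 14 s of the 38 s allowed, and the hand-in reports no verdict.

**How it went:** One fingertip pressed the catch pad down until it met a hard stop. The other fingertip then pushed the stud until the side force jumped to 22 N with almost no further travel, which I took as the bolt's stop. At each reading during the push, the downward force was 7–16 N, so I believe the catch stayed down throughout. I then eased off sideways, lifted straight up and moved the hand away.

**Last checks:**
- **Bolt:** image matching in the top view gives 32.9 mm of travel. The limit is 30.5 mm and full travel is 34 mm. The match was only moderate (0.74), so that figure could be off by 1–2 mm.
- **Catch:** it looks raised behind the handle in the side view. I judged this by eye and did not measure it.
- **Loose tackle:** all four pieces are unmoved, with zero pixel shift.
- **Robot:** it touches nothing; the force reading is about zero.

**What disagreed:**
- The fingertips met the pad with the reported tool point about 30 mm lower than the tips, far more than the 13 mm swing given, so I found the contact height by force.
- The side camera placed the stud 3–4 mm off from the top view along each chest axis.

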